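# Fill the accessory tray of a finished laptop

### The job

Fill the kit tray for the large laptop: lay the long power adapter flat in the narrow rectangular pocket and the full-size mouse, wheel up, in the wide pocket with cut-off corners, each lengthwise and down on the pocket's floor, and slide the long battery flat under the dark steel bar of its dock, fully home against the stop. The short adapter, the small mouse and the short battery belong to another kit: leave them, and the screwdriver, where they lie.

Things in the scene. Friction and masses are not known exactly. Their poses are not given: they have to be found in the camera images.
- adapter_center (a point): The long power adapter: plain black brick, 92 long x 40 wide x 30 high, no cord, a lighter dark-grey panel on top; wanted. Both ends serve alike. Origin: its centre, half-way up. x along its length, y across, z up. 
- mouse_center (a point): The full-size mouse: black, 100 long x 58 wide x 34 high with a grey wheel; rounded ends, sides upright (and straight over the middle 42) up to 20 above its underside, domed above; wanted. May face either way in its pocket. Origin: its centre, half-way up. x along its length, y across, z up. 
- battery_center (a point): The long battery pack: flat dark-grey slab, 116 long x 56 wide x 16 thick, five brass contact strips at its +x end; wanted. Either end may go in first. Origin: its centre, half-way up. x along its length, y across, z up. 
- short_adapter_center (a point): The short power adapter, not wanted: 56 long x 40 wide x 30 high, otherwise like the long one. Origin: its centre, half-way up. x along its length, y across, z up. All sizes here are in mm. The six loose things lie flat on a grey bench mat (top 3 above the bench), apart from one another, lengths within about 20 degrees of the direction away from the robot.
- small_mouse_center (a point): The small travel mouse, not wanted: 66 long x 40 wide x 26 high, otherwise like the full-size one. Origin: its centre, half-way up. x along its length, y across, z up. 
- short_battery_center (a point): The short battery pack, not wanted: 62 long x 56 wide x 16 thick, otherwise like the long one. Origin: its centre, half-way up. x along its length, y across, z up. 
- adapter_pocket: Narrow rectangular pocket, fixed in the grey kit tray: inside 114 (x) x 60 (y), floor 8 above its origin, walls 4 thick, 6 high above the floor. Origin: centre of its underside, 4 above the bench. x lengthwise, away from the robot; y across; z up. The 3 places stand side by side in any order, 108 apart, parallel, in a tray 152 x 340 with a rim 10 above the bench, left or right of centre.
- mouse_pocket: Wide pocket with cut-off corners, fixed in the same tray: inside 122 (x) x 82 (y), corners cut by 16, floor 8 above its origin, walls 4 thick and 6 high above the floor. Origin: centre of its underside, 4 above the bench. x along its length (away from the robot), y across, z up.
- battery_dock: Battery dock in the tray. Plate x -60..66, y -45..45, top 8 above the origin, near end open. Dark steel bar across at x 20..40, its top 42 above the origin; slot under it 24 high, 74 wide between posts. Stop: face at x = 60, 16 high. Battery slides in along +x; home, its centre is at x = 2 and its rear sticks out before the bar. Origin: underside, 4 above the bench. x away from the robot, y across, z up.
- screwdriver_grip (a point): A bystander: a screwdriver lying on the bench beyond the tray and the mat, its length roughly along y. This point is in the middle of its handle.
Not all that is in view belongs to the job. Leave any purple look-alike of the part that bears adapter_center alone.

How it is judged (in metres and radians):
At the end, for the whole second after the job is handed in: Adapter and mouse lie flat on the floor of their own pockets (centred within 13-15 mm, within 0.3 / 0.4 rad of lengthwise); battery flat under the bar, within 10 mm of the stop, 13 mm sideways, 0.2 rad; all released and at rest; look-alikes and screwdriver moved under 30 mm (x of adapter_center in the frame of adapter_pocket between -0.014 and 0.014 m and y of adapter_center in the frame of adapter_pocket between -0.013 and 0.013 m and z of adapter_center in the frame of adapter_pocket between 0.019 and 0.027 m and angle between the x axis of adapter_center and the x axis of adapter_pocket, either way round below 0.3 rad and angle between each of adapter_center, mouse_center, battery_center's own z axis and vertical below 0.12 rad and x of mouse_center in the frame of mouse_pocket between -0.015 and 0.015 m and y of mouse_center in the frame of mouse_pocket between -0.015 and 0.015 m and z of mouse_center in the frame of mouse_pocket between 0.021 and 0.029 m and angle between the x axis of mouse_center and the x axis of mouse_pocket, either way round below 0.4 rad and x of battery_center in the frame of battery_dock between -0.008 and 0.008 m and y of battery_center in the frame of battery_dock between -0.013 and 0.013 m and z of battery_center in the frame of battery_dock between 0.012 and 0.02 m and angle between the x axis of battery_center and the x axis of battery_dock, either way round below 0.2 rad and linear speed of each of adapter, mouse, battery below 0.02 m/s and contact force between each of adapter, mouse, battery and the fingers below 0.1 N and distance of each of short_adapter_center, small_mouse_center, short_battery_center, screwdriver_grip from where it was at the start of the episode below 0.03 m); the robot touches nothing.
It fails at once if the short adapter was moved more than 30 mm (distance of short_adapter_center from where it was at the start of the episode above 0.03 m).
It fails at once if the small mouse was moved more than 30 mm (distance of small_mouse_center from where it was at the start of the episode above 0.03 m).
It fails at once if the short battery was moved more than 30 mm (distance of short_battery_center from where it was at the start of the episode above 0.03 m).
It fails at once if the screwdriver was moved more than 30 mm (distance of screwdriver_grip from where it was at the start of the episode above 0.03 m).
It also fails if it takes over 86 s, if anything falls off the work surface, if the arm or the gripper's body presses on something with over 40 N, if the wrist force passes 120 N, or if a joint passes its speed limit or range.

### The arm

A 6-joint arm with a two-finger parallel gripper is mounted at the origin on the work surface. World frame = base frame: x ahead of the robot, y to its left, z up, the work surface at z = 0. Lengths are in m, angles in degrees, forces in N, time in s.
With the tool pointing down it reaches from about 0.375 to 0.9 m from the base axis. Payload 3.1 kg.
Tool frame: the origin (TCP) lies at the very end of the fingers, on their centre line; the grasp point (between the pads) lies behind it (bot.grip_depth is the z of the grasp point in the tool frame, in m); z points along the fingers, y is the direction in which the jaws open and shut (so a half turn about z gives the same grasp; the last joint's range is limited). The gripper opens to 87 mm and grips with 3 to 60 N. Pads are 19 mm wide; open, the fingers measure 117 mm over their backs; the gripper's body (75 mm by 190 mm) begins 51 mm behind the grasp point.
Start: joints at [58.814, 30.224, 82.088, -0, 67.689, -10.227], TCP at [0.224, 0.584, 0.223] pointing down, gripper open.
Joint ranges: [-176.69, 176.69], [-43.24, 126.21], [12.49, 139.97], [-82, 262], [0, 151.66], [-163.58, 163.58]. Speed limits (degrees/s): [159.86, 159.86, 180, 180, 180, 180].

### API

Orientations are given as a 3x3 rotation matrix whose columns are the frame's x, y, z axes.
In Python, from rig import bot, vision gives the robot as it stands. The module is installed in compiled form; this text tells all that it offers.
- The arm moves only by the shell command python3 -m jog 'ROWS'. ROWS is JSON, a list of rows, each a list of 3 entries, a list of its own where there are three numbers: the shift along the tool's x, y, z in mm, then the turn, a rotation vector about the tool's x, y, z in degrees, then the closure, from 0 (fully open) to 1 (shut). In form: [[[dx, dy, dz], [wx, wy, wz], fingers], ...]. A call has 1 to 12 rows; each row is the pose to reach, as a shift and turn from the pose commanded when the call began, along the tool's axes at that moment; what a row does not reach only later rows make up. A row lasts 1/12 s, in which the tool goes at most 41.7 mm and 7.16 degrees, less where a joint would pass 70% of its speed; a pose out of reach is approached as far as the arm can. A call with a gripper value outside its range is refused whole. The fingers move at their own pace and stop on an object; the grip force is fixed at half the most. Time passes only in rows, so rows that repeat a pose let the fingers close. It gives the time, the measured TCP pose, the force and the opening at its end, in the units of the state.
- bot.read_state(): the state, without advancing time (a new reading comes with each control period).
- vision.capture(name): name is "scene" or "top"; returns the picture (420x560x3 uint8, red, green, blue); there is no depth.
- vision.camera_info(name): a dict with "intrinsics" (3x3 intrinsics, pixels), "dist" ([k1, k2, p1, p2, k3] as OpenCV has them; the pictures are not rectified), "camera_from_world" (4x4, takes a point from world to camera coordinates). Camera axes: x right, y up, looking along -z (the intrinsics and any distortion apply to the point x, -y, -z); pixel columns grow to the right and rows downward; lengths in m; the calibration is good to about 2 mm. A picture is of the moment at which its call begins. camera_info takes no time and is no camera call.
- bot.hand_in(): hands the job in, once; it reports no verdict.
The state is a dict: "time_s": time; "joint_positions": joint angles; "qvel": joint speeds; "tau": joint torques, N m; "position": TCP position; "tcp_rot": TCP orientation; "force": force on the tool from outside, world axes, zero at the start; "moment": the same for the moment, N m; "opening": opening from 0.0 (shut) to 1.0 (fully open).
Only numpy, scipy, OpenCV 4.12 (cv2) and the standard library are available. Lean on these libraries where they do the work, as an engineer would, in place of code of your own. Each camera call takes 0.05 s, during which the arm holds its last target. There are 200 camera calls.

## Working session

There is one attempt and no reset: what is moved stays moved. The work goes in short steps, Python scripts to look and compute and a shell command to move; the robot and the scene stay as the last step left them, time stands still between calls to the robot, and variables do not carry over. Pictures are saved under pics/ and viewed, about 12 in all and at most 16, crops included, and the job is handed in when it is done.

```bash
mkdir -p pics
cat > h.py <<'E'
import numpy as np,cv2
from rig import bot,vision
def cap(n,f):
    im=vision.capture(n); cv2.imwrite('pics/'+f,cv2.cvtColor(im,cv2.COLOR_RGB2BGR)); return im
def ray(n,px):
    c=vision.camera_info(n);K=np.array(c['intrinsics'],float);d=np.array(c['dist'],float);T=np.array(c['camera_from_world'])
    u=cv2.undistortPoints(np.array(px,float).reshape(-1,1,2),K,d).reshape(-1,2)
    v=np.c_[u[:,0],-u[:,1],-np.ones(len(u))]
    R=T[:3,:3]; return -R.T@T[:3,3], v@R
def onz(n,px,z):
    o,v=ray(n,px); return o+v*((z-o[2])/v[:,2:3])
def proj(n,P):
    c=vision.camera_info(n);K=np.array(c['intrinsics'],float);d=np.array(c['dist'],float);T=np.array(c['camera_from_world'])
    p=np.array(P,float).reshape(-1,3)@T[:3,:3].T+T[:3,3]; p=p*[1,-1,-1]
    return cv2.projectPoints(p,np.zeros(3),np.zeros(3),K,d)[0].reshape(-1,2)
E
python3 - <<'E'
from h import *
np.set_printoptions(precision=3,suppress=True)
for n in('top','scene'):
    cap(n,n+'0.png'); print(n,ray(n,[[280,210]]))
s=bot.read_state();print(s,bot.grip_depth)
E
```

```text
top (array([ 0.218, -0.069,  1.558]), array([[ 0.187, -0.007, -0.982]]))
scene (array([ 1.259, -0.81 ,  0.948]), array([[-0.555,  0.515, -0.653]]))
{'time_s': 0.1, 'joint_positions': array([ 58.815,  30.273,  82.149,   0.   ,  67.69 , -10.229]), 'qvel': array([-0.002, -0.125, -0.204,  0.022,  0.09 ,  0.004]), 'tau': array([ -0.001, -44.099, -17.715,   0.064,   0.053,  -0.   ]), 'position': array([0.223, 0.583, 0.222]), 'tcp_rot': array([[-0.934,  0.358, -0.001],
       [ 0.358,  0.934, -0.002],
       [ 0.   , -0.002, -1.   ]]), 'force': array([-1.047, -0.799, -0.23 ]), 'moment': array([ 0.026, -0.016,  0.042]), 'opening': 1.0052469101686359} -0.0187
```

View pics/top0.png

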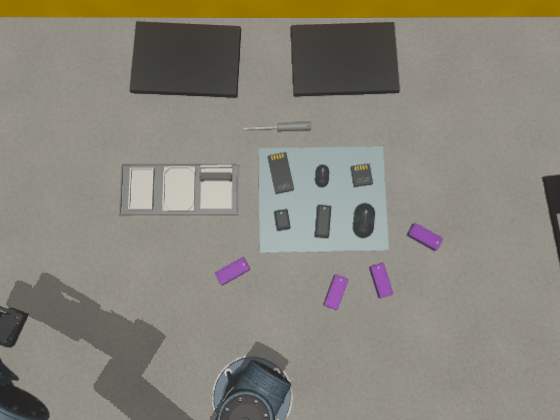

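View pics/scene0.png

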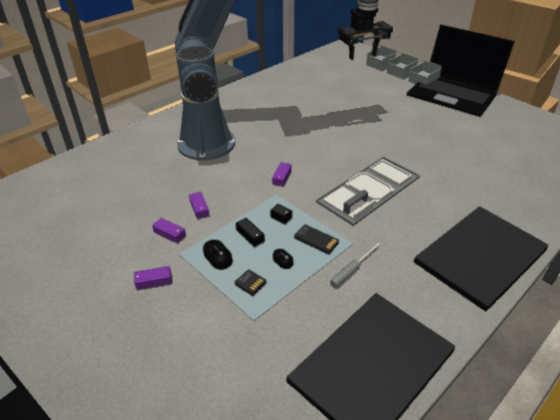

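The top view shows the tray left, with the adapter pocket at (141,188), mouse pocket (179,188) and dock (216,188) whose bar is at (216,173). On the mat are the long battery (281,172), long adapter (323,221) and big mouse (364,220). The look-alikes are at (282,219), (322,175) and (361,174), and the screwdriver is at (278,127).

Run:
```python
from h import *
np.set_printoptions(precision=4,suppress=True)
im=cv2.imread('pics/top0.png').astype(int)
v=im.max(2).astype(np.uint8)
hsv=cv2.cvtColor(im.astype(np.uint8),cv2.COLOR_BGR2HSV)
for p in [(270,240),(323,221),(364,220),(281,172),(281,160),(130,168),(122,190),(141,188),(216,173)]: print(p,im[p[1],p[0]])
m=((v<110)*255).astype(np.uint8); m[:147]=0;m[252:]=0;m[:,:260]=0;m[:,388:]=0
sub=((hsv[...,1]>90)&(hsv[...,0]<35)).astype(np.uint8)*255; sub[:147]=0;sub[200:]=0;sub[:,:260]=0;sub[:,388:]=0
m|=sub
def rep(c,z,tag):
    P=onz('top',c.reshape(-1,2),z)[:,:2]
    (cx,cy),(w,h),a=cv2.minAreaRect((P*1000).astype(np.float32))
    b=cv2.boxPoints(((cx,cy),(w,h),a)); e=[b[1]-b[0],b[2]-b[1]]; e=max(e,key=np.linalg.norm); ang=(np.degrees(np.arctan2(e[1],e[0]))+90)%180-90
    print(tag,'c',round(cx,1),round(cy,1),'size',round(w,1),round(h,1),'ang',round(float(ang),1),'px',c.reshape(-1,2).mean(0))
cs,_=cv2.findContours(cv2.resize(m,None,fx=1,fy=1),cv2.RETR_EXTERNAL,cv2.CHAIN_APPROX_NONE)
for c in cs:
    if cv2.contourArea(c)>50:
        x=c.reshape(-1,2).mean(0); z={True:.011}.get(False)
        big={'bat':(281,172),'ad':(323,221),'mou':(364,220),'sad':(282,219),'smou':(322,175),'sbat':(361,174)}
        k=min(big,key=lambda k:np.hypot(*(x-np.array(big[k])))); z={'b':.011,'a':.018,'m':.02,'s':.015}[k[0]]
        rep(c,z,k)
# tray: white floors
w=((v>165)&(hsv[...,1]<40)).astype(np.uint8)*255; w[:155]=0;w[225:]=0;w[:,:110]=0;w[:,245:]=0
cs,_=cv2.findContours(w,cv2.RETR_EXTERNAL,cv2.CHAIN_APPROX_NONE)
for c in cs:
    if cv2.contourArea(c)>50: rep(c,.012,'floor')
# tray outline
g=v.copy(); 
t=((v<125)).astype(np.uint8)*255; t|=w; t[:158]=0;t[222:]=0;t[:,:112]=0;t[:,245:]=0
cs,_=cv2.findContours(t,cv2.RETR_EXTERNAL,cv2.CHAIN_APPROX_NONE)
c=max(cs,key=cv2.contourArea); rep(c,.006,'tray')
o=cv2.cvtColor(m|w,cv2.COLOR_GRAY2BGR)
A=im.astype(np.uint8)[135:265,110:400]; B=o[135:265,110:400]
cv2.imwrite('pics/crop.png',cv2.resize(np.vstack([A,B]),None,fx=2.2,fy=2.2,interpolation=cv2.INTER_NEAREST))
```

```text
(270, 240) [179 180 168]
(323, 221) [92 94 92]
(364, 220) [78 80 77]
(281, 172) [84 86 84]
(281, 160) [81 83 82]
(130, 168) [183 187 188]
(122, 190) [131 134 134]
(141, 188) [184 194 197]
(216, 173) [106 109 108]
sad c 484.0 -84.6 size 58.3 39.6 ang 8.7 px [281.7705 219.6885]
ad c 478.2 -201.6 size 40.2 93.3 ang -5.2 px [322.6047 221.0233]
mou c 480.0 -318.4 size 58.6 100.4 ang -7.5 px [363.5    220.0357]
smou c 613.2 -201.5 size 38.0 63.3 ang -1.2 px [321.537 175.5  ]
sbat c 614.2 -317.5 size 62.1 56.7 ang 7.9 px [361.274  175.1507]
bat c 623.6 -81.9 size 116.6 55.8 ang 11.2 px [280.2685 172.6574]
floor c 559.5 105.7 size 89.9 79.8 ang 89.6 px [215.8661 194.7768]
floor c 632.3 105.4 size 87.2 12.0 ang 89.7 px [216.4545 169.6212]
floor c 580.4 322.5 size 67.6 118.6 ang -0.1 px [140.216 188.16 ]
floor c 579.7 214.4 size 90.0 130.4 ang -0.3 px [178.1918 188.2055]
tray c 577.1 215.3 size 331.7 151.2 ang 89.7 px [177.33   189.4414]
```

View pics/crop.png

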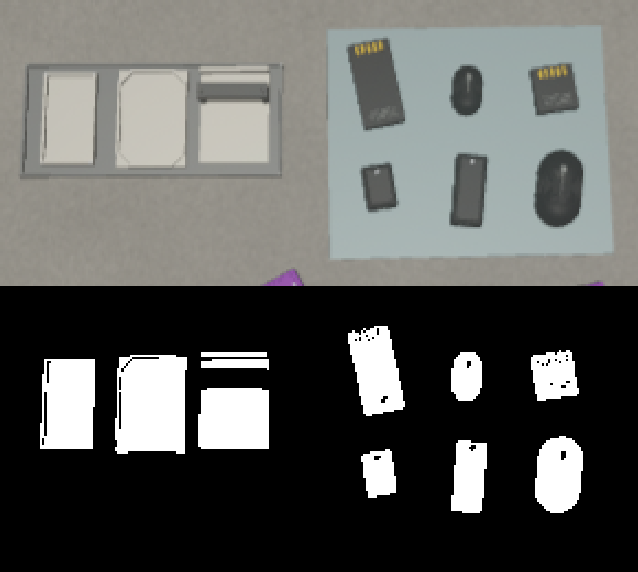

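```bash
cat > p.py <<'E'
# usage: p.py x,y,z(mm),yaw(deg of object length) ... -> shifts/turns in present tool axes
import sys
from h import *
s=bot.read_state();R=np.array(s['tcp_rot']);p=np.array(s['position'])*1000
yaw=np.degrees(np.arctan2(R[1,0],R[0,0]))
print('t',round(s['time_s'],2),'pos',p.round(1),'yaw',round(yaw-180 if yaw>0 else yaw+180,2),'z',R[:,2].round(3),'F',np.round(s['force'],1),'op',round(s['opening'],3),'j',np.round(s['joint_positions'],0))
for a in sys.argv[1:]:
    t=np.array([float(q) for q in a.split(',')])
    w=-((t[3]+180-yaw+180)%360-180)
    print(a,'->',(R.T@(t[:3]-p)).round(1),'wz',round(w,2))
E
python3 p.py 480,250,200,-5.2 478.2,-201.6,150,-5.2 478.2,-201.6,60,-5.2
```

```text
t 0.1 pos [223.2 583.1 221.7] yaw -20.96 z [-0.001 -0.002 -1.   ] F [-1.  -0.8 -0.2] op 1.005 j [ 59.  30.  82.   0.  68. -10.]
480,250,200,-5.2 -> [-359.  -219.2   22. ] wz -15.76
478.2,-201.6,150,-5.2 -> [-518.8 -641.4   72.7] wz -15.76
478.2,-201.6,60,-5.2 -> [-518.9 -641.3  162.7] wz -15.76
```

```bash
python3 -m jog '[[[-359,-219,22],[0,0,-15.8],0],[[-359,-219,22],[0,0,-15.8],0],[[-359,-219,22],[0,0,-15.8],0],[[-359,-219,22],[0,0,-15.8],0],[[-359,-219,22],[0,0,-15.8],0],[[-359,-219,22],[0,0,-15.8],0],[[-359,-219,22],[0,0,-15.8],0],[[-359,-219,22],[0,0,-15.8],0],[[-359,-219,22],[0,0,-15.8],0],[[-359,-219,22],[0,0,-15.8],0],[[-359,-219,22],[0,0,-15.8],0],[[-359,-219,22],[0,0,-15.8],0]]'; python3 p.py 478.2,-201.6,100,-5.2
```

```text
time_s: 1.1
position: [0.4822, 0.2483, 0.2001]
tcp_rot: [[-0.995, 0.095, -0.0], [0.095, 0.995, -0.0], [0.0, -0.0, -1.0]]
force: [-0.2, 1.6, -0.4]
opening: 0.998
t 1.1 pos [482.2 248.3 200.1] yaw -5.45 z [-0. -0. -1.] F [-0.2  1.6 -0.4] op 0.998 j [ 15.  26.  95.  -0.  59. -69.]
478.2,-201.6,100,-5.2 -> [ -38.7 -448.3  100.2] wz -0.25
```

```bash
python3 -m jog '[[[-38.7,-448,100],[0,0,0],0],[[-38.7,-448,100],[0,0,0],0],[[-38.7,-448,100],[0,0,0],0],[[-38.7,-448,100],[0,0,0],0],[[-38.7,-448,100],[0,0,0],0],[[-38.7,-448,100],[0,0,0],0],[[-38.7,-448,100],[0,0,0],0],[[-38.7,-448,100],[0,0,0],0],[[-38.7,-448,100],[0,0,0],0],[[-38.7,-448,100],[0,0,0],0],[[-38.7,-448,100],[0,0,0],0],[[-38.7,-448,100],[0,0,0],0]]'; python3 p.py 478.2,-201.6,13,-5.2;python3 -c "
from h import *
a=cap('scene','s1.png')"
```

```text
time_s: 2.1
position: [0.4803, -0.2044, 0.0996]
tcp_rot: [[-0.996, 0.094, 0.003], [0.094, 0.996, -0.003], [-0.003, -0.003, -1.0]]
force: [0.9, -0.4, 0.1]
opening: 0.999
t 2.1 pos [ 480.3 -204.4   99.6] yaw -5.39 z [ 0.003 -0.003 -1.   ] F [ 0.9 -0.4  0.1] op 0.999 j [ -35.   33.  103.   -0.   43. -120.]
478.2,-201.6,13,-5.2 -> [ 2.6  2.9 86.6] wz -0.19
```

View pics/s1.png

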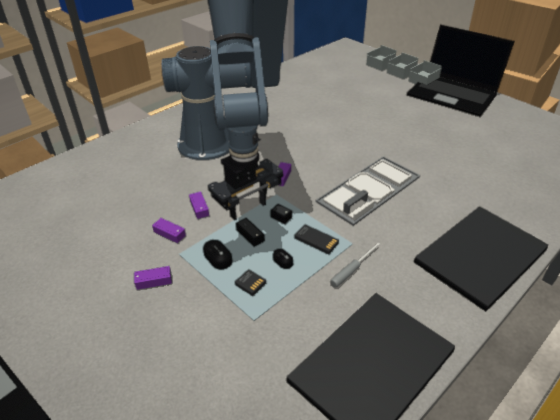

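The open gripper hangs over the long adapter at (250,231), clear of its neighbours; I descend and grip.

```bash
python3 -m jog '[[[2.6,2.9,30],[0,0,0],0],[[2.6,2.9,60],[0,0,0],0],[[2.6,2.9,80],[0,0,0],0],[[2.6,2.9,86.6],[0,0,0],0],[[2.6,2.9,86.6],[0,0,0],0],[[2.6,2.9,86.6],[0,0,0],1],[[2.6,2.9,86.6],[0,0,0],1],[[2.6,2.9,86.6],[0,0,0],1],[[2.6,2.9,86.6],[0,0,0],1],[[2.6,2.9,86.6],[0,0,0],1],[[2.6,2.9,86.6],[0,0,0],1],[[2.6,2.9,86.6],[0,0,0],1]]'; python3 p.py 478.2,-201.6,110,-5.2
```

```text
time_s: 3.15
position: [0.4768, -0.1964, 0.0144]
tcp_rot: [[-0.996, 0.09, 0.001], [0.09, 0.996, -0.001], [-0.001, -0.001, -1.0]]
force: [0.7, -2.9, 1.1]
opening: 0.562
t 3.15 pos [ 476.8 -196.4   14.4] yaw -5.16 z [ 0.001 -0.001 -1.   ] F [ 0.7 -2.9  1.1] op 0.562 j [ -35.   42.  106.   -0.   32. -120.]
478.2,-201.6,110,-5.2 -> [ -2.   -5.1 -95.6] wz 0.04
```

```bash
python3 -m jog '[[[0,-2,0],[0,0,0],1],[[0,-2,0],[0,0,0],1],[[0,-2,0],[0,0,0],1],[[0,-2,0],[0,0,0],1],[[0,-2,0],[0,0,0],1],[[0,-2,0],[0,0,0],1]]';python3 p.py
```

```text
time_s: 3.65
position: [0.4768, -0.1987, 0.0143]
tcp_rot: [[-0.996, 0.09, 0.001], [0.09, 0.996, -0.001], [-0.002, -0.001, -1.0]]
force: [-0.0, -5.2, 5.6]
opening: 0.455
t 3.65 pos [ 476.8 -198.7   14.3] yaw -5.16 z [ 0.001 -0.001 -1.   ] F [-0.  -5.2  5.6] op 0.455 j [ -35.   42.  106.   -0.   32. -120.]
```

```bash
python3 -m jog '[[[0,0,-30],[0,0,0],1],[[0,0,-60],[0,0,0],1],[[0,0,-90],[0,0,0],1],[[0,0,-90],[0,0,0],1],[[0,0,-90],[0,0,0],1],[[0,0,-90],[0,0,0],1]]';python3 p.py 578,322.5,100,0
```

```text
time_s: 4.15
position: [0.4749, -0.1964, 0.1027]
tcp_rot: [[-0.996, 0.09, -0.003], [0.09, 0.996, 0.003], [0.003, 0.002, -1.0]]
force: [-0.2, 0.3, -2.4]
opening: 0.457
t 4.15 pos [ 474.9 -196.4  102.7] yaw -5.16 z [-0.003  0.003 -1.   ] F [-0.2  0.3 -2.4] op 0.457 j [ -35.   32.  104.    0.   44. -120.]
578,322.5,100,0 -> [-56.1 526.1   3.8] wz -5.16
```

```bash
python3 -m jog '[[[-4,38,2],[0,0,-0.4],1],[[-8,76,2],[0,0,-0.8],1],[[-12,114,2],[0,0,-1.2],1],[[-16,152,2],[0,0,-1.6],1],[[-20,190,2],[0,0,-2],1],[[-24,228,2],[0,0,-2.4],1],[[-29,266,2],[0,0,-2.8],1],[[-34,304,2],[0,0,-3.2],1],[[-39,342,2],[0,0,-3.6],1],[[-44,380,2],[0,0,-4],1],[[-48,418,2],[0,0,-4.4],1],[[-52,456,2],[0,0,-4.8],1]]'; python3 -m jog '[[[0,0,0],[0,0,0],1],[[0,0,0],[0,0,0],1],[[0,0,0],[0,0,0],1]]';python3 p.py 578,322.5,100,0  578,322.5,25,0
```

```text
time_s: 5.15
position: [0.5667, 0.2534, 0.0988]
tcp_rot: [[-1.0, 0.006, -0.006], [0.006, 1.0, -0.001], [0.006, -0.001, -1.0]]
force: [0.9, -0.8, -2.3]
opening: 0.455
time_s: 5.4
position: [0.5667, 0.2513, 0.0994]
tcp_rot: [[-1.0, 0.005, -0.006], [0.005, 1.0, -0.002], [0.006, -0.002, -1.0]]
force: [-0.1, -0.5, -2.9]
opening: 0.458
t 5.4 pos [566.7 251.3  99.4] yaw -0.3 z [-0.006 -0.002 -1.   ] F [-0.1 -0.5 -2.9] op 0.458 j [ 14.  39.  88.  -0.  53. -76.]
578,322.5,100,0 -> [-11.   71.3  -0.8] wz -0.3
578,322.5,25,0 -> [-11.4  71.4  74.2] wz -0.3
```

```bash
python3 -m jog '[[[-5,35,0],[0,0,-0.3],1],[[-11,71,0],[0,0,-0.3],1],[[-11,71,0],[0,0,-0.3],1],[[-11,71,0],[0,0,-0.3],1],[[-11,71,30],[0,0,-0.3],1],[[-11,71,50],[0,0,-0.3],1],[[-11,71,60],[0,0,-0.3],1],[[-11,71,60],[0,0,-0.3],1],[[-11,71,60],[0,0,-0.3],1]]';python3 p.py 578,322.5,23,0;python3 -c "
from h import *
a=cap('scene','s2.png')
cv2.imwrite('pics/s2c.png',cv2.resize(a[120:280,260:480,::-1],None,fx=3,fy=3))"
```

```text
time_s: 6.15
position: [0.58, 0.321, 0.0413]
tcp_rot: [[-1.0, 0.003, -0.002], [0.003, 1.0, -0.001], [0.002, -0.001, -1.0]]
force: [0.4, -0.4, -2.2]
opening: 0.453
t 6.15 pos [580.  321.   41.3] yaw -0.16 z [-0.002 -0.001 -1.   ] F [ 0.4 -0.4 -2.2] op 0.453 j [ 19.  46.  83.  -0.  51. -71.]
578,322.5,23,0 -> [ 1.9  1.6 18.3] wz -0.16
```

View pics/s2c.png

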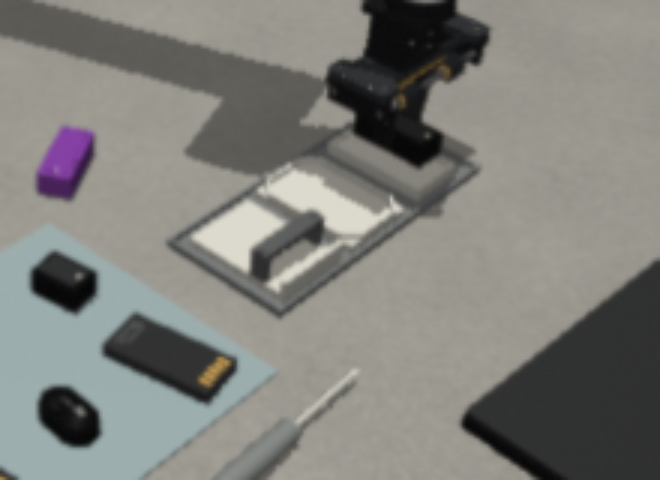

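The adapter sits level over its pocket (crop (395,140)). I lower, open and retreat.

```bash
python3 -m jog '[[[0,1,8],[0,0,0],1],[[0,1,14],[0,0,0],1],[[0,1,17.5],[0,0,0],1],[[0,1,17.5],[0,0,0],1],[[0,1,17.5],[0,0,0],1],[[0,1,17.5],[0,0,0],0.2],[[0,1,17.5],[0,0,0],0.2],[[0,1,17.5],[0,0,0],0.2],[[0,1,17.5],[0,0,0],0.2],[[0,1,-20],[0,0,0],0.2],[[0,1,-60],[0,0,0],0],[[0,1,-60],[0,0,0],0]]';python3 -m jog '[[[0,0,0],[0,0,0],0],[[0,0,0],[0,0,0],0],[[0,0,0],[0,0,0],0]]'; python3 p.py 480,-318.4,110,-7.5
```

```text
time_s: 7.2
position: [0.5857, 0.3256, 0.1097]
tcp_rot: [[-1.0, 0.001, 0.014], [0.001, 1.0, 0.005], [-0.014, 0.005, -1.0]]
force: [1.5, 0.1, 0.6]
opening: 0.871
time_s: 7.45
position: [0.5793, 0.3232, 0.1008]
tcp_rot: [[-1.0, 0.001, -0.002], [0.001, 1.0, -0.001], [0.002, -0.001, -1.0]]
force: [-1.5, -0.5, 0.3]
opening: 0.987
t 7.45 pos [579.3 323.2 100.8] yaw -0.06 z [-0.002 -0.001 -1.   ] F [-1.5 -0.5  0.3] op 0.987 j [ 20.  41.  82.  -0.  57. -70.]
480,-318.4,110,-7.5 -> [  98.6 -641.7   -8.4] wz 7.44
```

```bash
python3 -m jog '[[[6,-40,-8],[0,0,0.5],0],[[12,-80,-8],[0,0,1],0],[[18,-120,-8],[0,0,1.5],0],[[24,-160,-8],[0,0,2],0],[[30,-200,-8],[0,0,2.5],0],[[36,-240,-8],[0,0,3],0],[[42,-280,-8],[0,0,3.5],0],[[48,-320,-8],[0,0,4],0],[[54,-360,-8],[0,0,4.5],0],[[60,-400,-8],[0,0,5],0],[[66,-440,-8],[0,0,5.5],0],[[72,-480,-8],[0,0,6],0]]'; python3 -m jog '[[[7,-40,0],[0,0,0.5],0],[[14,-80,0],[0,0,1],0],[[20,-120,0],[0,0,1.5],0],[[26,-160,0],[0,0,1.5],0],[[26,-160,0],[0,0,1.5],0],[[26,-160,0],[0,0,1.5],0],[[26,-160,0],[0,0,1.5],0],[[26,-160,0],[0,0,1.5],0],[[26,-160,0],[0,0,1.5],0]]'; python3 p.py 480,-318.4,110,-7.5 480,-318.4,13,-7.5
python3 - <<'E'
from h import *
im=cap('top','t2.png')
cv2.imwrite('pics/t2c.png',cv2.resize(im[130:270,105:400,::-1],None,fx=2.6,fy=2.6))
c=im[150:225,110:160].max(2); m=((c<115)*255).astype(np.uint8)
cs,_=cv2.findContours(m,cv2.RETR_EXTERNAL,cv2.CHAIN_APPROX_NONE)
for k in cs:
    if cv2.contourArea(k)>80:
        P=onz('top',k.reshape(-1,2)+[110,150],.027)[:,:2]*1000; print(cv2.minAreaRect(P.astype(np.float32)))
E
```

```text
time_s: 8.45
position: [0.5063, -0.1577, 0.1086]
tcp_rot: [[-0.994, 0.106, -0.003], [0.106, 0.994, 0.002], [0.003, 0.001, -1.0]]
force: [0.1, 0.2, 0.3]
opening: 1.006
time_s: 9.2
position: [0.4651, -0.3107, 0.1094]
tcp_rot: [[-0.992, 0.129, -0.001], [0.129, 0.992, 0.002], [0.002, 0.001, -1.0]]
force: [0.0, 0.2, 0.5]
opening: 1.001
t 9.2 pos [ 465.1 -310.7  109.4] yaw -7.44 z [-0.001  0.002 -1.   ] F [0.  0.2 0.5] op 1.001 j [ -45.   34.   97.    0.   49. -128.]
480,-318.4,110,-7.5 -> [-15.7  -5.7  -0.6] wz 0.06
480,-318.4,13,-7.5 -> [-15.9  -5.9  96.4] wz 0.06
((582.6264038085938, 325.2803039550781), (95.36138153076172, 45.30144119262695), 2.059237003326416)
```

View pics/t2c.png

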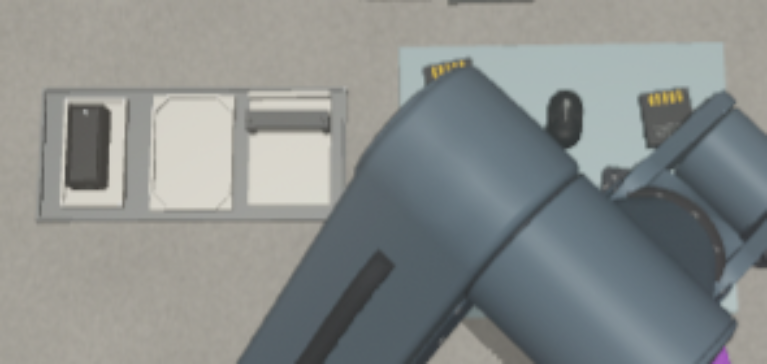

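The adapter (crop (88,147)) lies inside its pocket, centred within about 4 mm. Next is the mouse.

```bash
python3 -m jog '[[[-16,-6,0],[0,0,0],0],[[-16,-6,30],[0,0,0],0],[[-16,-6,60],[0,0,0],0],[[-16,-6,85],[0,0,0],0],[[-16,-6,96],[0,0,0],0],[[-16,-6,96],[0,0,0],0],[[-16,-6,96],[0,0,0],0],[[-16,-6,96],[0,0,0],1],[[-16,-6,96],[0,0,0],1],[[-16,-6,96],[0,0,0],1],[[-16,-6,96],[0,0,0],1],[[-16,-6,96],[0,0,0],1]]';python3 -m jog '[[[0,0,0],[0,0,0],1],[[0,0,0],[0,0,0],1],[[0,0,0],[0,0,0],1],[[0,0,0],[0,0,0],1],[[0,0,0],[0,0,0],1]]'; python3 p.py
```

```text
time_s: 10.25
position: [0.4806, -0.3211, 0.0148]
tcp_rot: [[-0.991, 0.132, 0.001], [0.132, 0.991, -0.001], [-0.001, -0.001, -1.0]]
force: [-0.8, 0.3, 0.1]
opening: 0.708
time_s: 10.67
position: [0.4805, -0.3209, 0.0146]
tcp_rot: [[-0.991, 0.132, 0.001], [0.132, 0.991, -0.001], [-0.001, -0.0, -1.0]]
force: [0.3, 1.5, 5.3]
opening: 0.659
t 10.67 pos [ 480.5 -320.9   14.6] yaw -7.56 z [ 0.001 -0.001 -1.   ] F [0.3 1.5 5.3] op 0.659 j [ -45.   44.   97.    0.   39. -127.]
```

```bash
python3 -m jog '[[[0,0,-30],[0,0,0],1],[[0,0,-60],[0,0,0],1],[[0,0,-90],[0,0,0],1],[[0,0,-90],[0,0,0],1],[[0,0,-90],[0,0,0],1],[[0,0,-90],[0,0,0],1]]';python3 p.py 579.5,214.4,100,0
```

```text
time_s: 11.17
position: [0.4795, -0.3201, 0.1031]
tcp_rot: [[-0.991, 0.132, -0.001], [0.132, 0.991, 0.001], [0.002, 0.001, -1.0]]
force: [0.2, 0.5, -2.4]
opening: 0.661
t 11.17 pos [ 479.5 -320.1  103.1] yaw -7.56 z [-0.001  0.001 -1.   ] F [ 0.2  0.5 -2.4] op 0.661 j [ -45.   36.   95.   -0.   49. -127.]
579.5,214.4,100,0 -> [-28.8 543.    3.7] wz -7.56
```

```bash
python3 -m jog '[[[-2,38,2],[0,0,-0.5],1],[[-4,76,2],[0,0,-1],1],[[-6,114,2],[0,0,-1.5],1],[[-8,152,2],[0,0,-2],1],[[-10,190,2],[0,0,-2.5],1],[[-12,228,2],[0,0,-3],1],[[-14,266,2],[0,0,-3.5],1],[[-16,304,2],[0,0,-4],1],[[-18,342,2],[0,0,-4.5],1],[[-20,380,2],[0,0,-5],1],[[-22,418,2],[0,0,-5.5],1],[[-24,456,2],[0,0,-6],1]]'; python3 -m jog '[[[-2,30,0],[0,0,-0.5],1],[[-4,60,0],[0,0,-1],1],[[-5,86,0],[0,0,-1.5],1],[[-5,86,0],[0,0,-1.5],1],[[-5,86,0],[0,0,-1.5],1],[[-5,86,0],[0,0,-1.5],1],[[-5,86,0],[0,0,-1.5],1]]';python3 p.py 579.5,214.4,100,0  579.5,214.4,24,0
```

```text
time_s: 12.17
position: [0.5624, 0.1299, 0.0996]
tcp_rot: [[-1.0, 0.027, -0.005], [0.027, 1.0, -0.0], [0.005, -0.0, -1.0]]
force: [0.8, -0.0, -1.4]
opening: 0.659
time_s: 12.75
position: [0.5705, 0.2127, 0.1007]
tcp_rot: [[-1.0, 0.002, -0.003], [0.002, 1.0, -0.001], [0.003, -0.001, -1.0]]
force: [-0.4, -0.3, -1.3]
opening: 0.661
t 12.75 pos [570.5 212.7 100.7] yaw -0.12 z [-0.003 -0.001 -1.   ] F [-0.4 -0.3 -1.3] op 0.661 j [ 10.  38.  90.  -0.  52. -80.]
579.5,214.4,100,0 -> [-9.   1.7  0.7] wz -0.12
579.5,214.4,24,0 -> [-9.2  1.8 76.7] wz -0.12
```

```bash
python3 -m jog '[[[-9,1.8,20],[0,0,0],1],[[-9,1.8,45],[0,0,0],1],[[-9,1.8,65],[0,0,0],1],[[-9,1.8,73],[0,0,0],1],[[-9,1.8,77],[0,0,0],1],[[-9,1.8,77],[0,0,0],1],[[-9,1.8,77],[0,0,0],1]]';python3 p.py;  python3 -m jog '[[[0,0,0],[0,0,0],0.1],[[0,0,0],[0,0,0],0.1],[[0,0,0],[0,0,0],0.1],[[0,0,0],[0,0,0],0.1],[[0,0,-20],[0,0,0],0.1],[[0,0,-55],[0,0,0],0],[[0,0,-85],[0,0,0],0],[[0,0,-85],[0,0,0],0],[[0,0,-85],[0,0,0],0]]'; python3 p.py 598.5,-86.7,100,11.2
```

```text
time_s: 13.33
position: [0.5811, 0.2152, 0.0256]
tcp_rot: [[-1.0, 0.002, 0.001], [0.002, 1.0, 0.0], [-0.001, 0.0, -1.0]]
force: [0.6, -0.5, -0.6]
opening: 0.658
t 13.33 pos [581.1 215.2  25.6] yaw -0.12 z [ 0.001  0.    -1.   ] F [ 0.6 -0.5 -0.6] op 0.658 j [ 10.  45.  90.  -0.  44. -80.]
time_s: 14.08
position: [0.582, 0.2162, 0.1124]
tcp_rot: [[-1.0, 0.001, 0.005], [0.001, 1.0, 0.001], [-0.005, 0.001, -1.0]]
force: [0.2, 0.7, 0.2]
opening: 0.994
t 14.08 pos [582.  216.2 112.4] yaw -0.04 z [ 0.005  0.001 -1.   ] F [0.2 0.7 0.2] op 0.994 j [ 10.  38.  88.  -0.  54. -80.]
598.5,-86.7,100,11.2 -> [ -16.7 -302.9   12.2] wz -11.24
```

```bash
python3 -m jog '[[[-2,-38,8],[0,0,-1.5],0],[[-4,-76,8],[0,0,-3],0],[[-6,-114,8],[0,0,-4.5],0],[[-8,-152,8],[0,0,-6],0],[[-10,-190,8],[0,0,-7.5],0],[[-12,-228,8],[0,0,-9],0],[[-14,-266,8],[0,0,-10.5],0],[[-15,-301,8],[0,0,-11.2],0],[[-15,-301,8],[0,0,-11.2],0],[[-15,-301,8],[0,0,-11.2],0],[[-15,-301,8],[0,0,-11.2],0],[[-15,-301,8],[0,0,-11.2],0]]'; python3 p.py 599,-86.8,5.5,11.2
python3 - <<'E'
from h import *
im=cap('top','t3.png')
cv2.imwrite('pics/t3c.png',cv2.resize(im[130:270,105:400,::-1],None,fx=2.6,fy=2.6))
for x0,x1,z in((110,159,.027),(159,198,.029)):
    c=im[150:225,x0:x1].max(2); m=((c<115)*255).astype(np.uint8)
    cs,_=cv2.findContours(m,cv2.RETR_EXTERNAL,cv2.CHAIN_APPROX_NONE)
    for k in cs:
      if cv2.contourArea(k)>80:
        P=onz('top',k.reshape(-1,2)+[x0,150],z)[:,:2]*1000; print(cv2.minAreaRect(P.astype(np.float32)))
E
```

```text
time_s: 15.08
position: [0.594, -0.0837, 0.101]
tcp_rot: [[-0.981, -0.194, -0.002], [-0.194, 0.981, 0.001], [0.002, 0.002, -1.0]]
force: [0.7, -0.7, 1.0]
opening: 1.002
t 15.08 pos [594.  -83.7 101. ] yaw 11.21 z [-0.002  0.001 -1.   ] F [ 0.7 -0.7  1. ] op 1.002 j [ -19.   37.   91.    0.   51. -120.]
599,-86.8,5.5,11.2 -> [-4.5 -4.2 95.5] wz 0.01
((550.6092529296875, 308.6368408203125), (160.9277801513672, 81.6034927368164), 2.3920865058898926)
((664.2227783203125, 303.6790771484375), (30.01404571533203, 76.8214111328125), 28.850149154663086)
((539.4465942382812, 209.98843383789062), (139.65484619140625, 107.25665283203125), 1.0981589555740356)
((656.1145629882812, 212.93994140625), (124.20142364501953, 24.230195999145508), 70.77175903320312)
```

View pics/t3c.png

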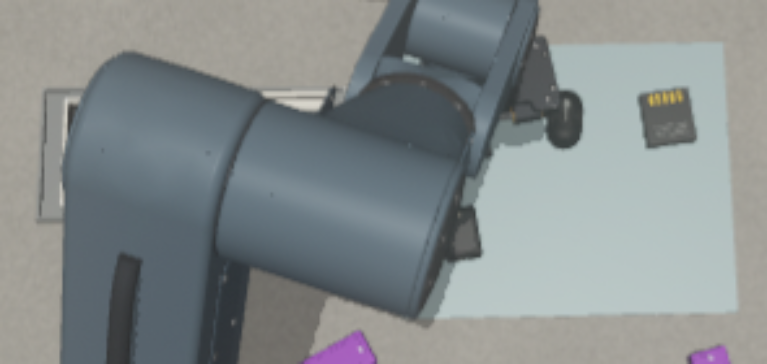

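The arm hides the tray in this picture, so I will check later; the mouse and adapter are gone from the mat. Now grasp the battery.

```bash
python3 -m jog '[[[-4.5,-3,0],[0,0,0],0],[[-4.5,-3,30],[0,0,0],0],[[-4.5,-3,60],[0,0,0],0],[[-4.5,-3,85],[0,0,0],0],[[-4.5,-3,95],[0,0,0],0],[[-4.5,-3,95.5],[0,0,0],0],[[-4.5,-3,95.5],[0,0,0],0],[[-4.5,-3,95.5],[0,0,0],1],[[-4.5,-3,95.5],[0,0,0],1],[[-4.5,-3,95.5],[0,0,0],1],[[-4.5,-3,95.5],[0,0,0],1],[[-4.5,-3,95.5],[0,0,0],1]]';python3 -m jog '[[[0,0,0],[0,0,0],1],[[0,0,0],[0,0,0],1],[[0,0,0],[0,0,0],1],[[0,0,0],[0,0,0],1],[[0,0,0],[0,0,0],1]]'; python3 p.py
```

```text
time_s: 16.13
position: [0.6003, -0.0874, 0.0069]
tcp_rot: [[-0.981, -0.193, 0.001], [-0.193, 0.981, -0.0], [-0.001, -0.0, -1.0]]
force: [-0.7, 0.1, -0.2]
opening: 0.708
time_s: 16.55
position: [0.6002, -0.0874, 0.0068]
tcp_rot: [[-0.981, -0.193, 0.0], [-0.193, 0.981, -0.0], [-0.0, -0.0, -1.0]]
force: [-0.9, -0.4, 3.6]
opening: 0.641
t 16.55 pos [600.2 -87.4   6.8] yaw 11.14 z [ 0. -0. -1.] F [-0.9 -0.4  3.6] op 0.641 j [ -19.   46.   93.   -0.   41. -120.]
```

```bash
python3 -m jog '[[[0,0,-30],[0,0,0],1],[[0,0,-60],[0,0,0],1],[[0,0,-80],[0,0,0],1],[[0,0,-80],[0,0,0],1],[[0,0,-80],[0,0,0],1],[[0,0,-80],[0,0,0],1]]';python3 p.py 498,106,90,0
```

```text
time_s: 17.05
position: [0.5987, -0.0869, 0.085]
tcp_rot: [[-0.981, -0.193, -0.003], [-0.193, 0.981, 0.001], [0.003, 0.002, -1.0]]
force: [-0.8, 0.7, -3.1]
opening: 0.641
t 17.05 pos [598.7 -86.9  85. ] yaw 11.14 z [-0.003  0.001 -1.   ] F [-0.8  0.7 -3.1] op 0.641 j [ -19.   39.   91.   -0.   50. -120.]
498,106,90,0 -> [ 61.6 208.8  -4.5] wz 11.14
```

```bash
python3 -m jog '[[[10,30,-5],[0,0,1.5],1],[[20,60,-5],[0,0,3],1],[[30,90,-5],[0,0,5],1],[[40,120,-5],[0,0,6.5],1],[[48,150,-5],[0,0,8],1],[[55,180,-5],[0,0,10],1],[[62,209,-5],[0,0,11.1],1],[[62,209,-5],[0,0,11.1],1],[[62,209,-5],[0,0,11.1],1],[[62,209,-5],[0,0,11.1],1],[[62,209,-5],[0,0,11.1],1]]';python3 p.py 498,106,19,0;python3 -c "
from h import *
a=cap('scene','s4.png')
cv2.imwrite('pics/s4c.png',cv2.resize(a[120:280,260:480,::-1],None,fx=3,fy=3))"
```

```text
time_s: 17.97
position: [0.4993, 0.105, 0.0907]
tcp_rot: [[-1.0, 0.0, -0.001], [0.0, 1.0, -0.0], [0.001, -0.0, -1.0]]
force: [-0.5, 0.2, -2.3]
opening: 0.641
t 17.97 pos [499.3 105.   90.7] yaw -0.0 z [-0.001 -0.    -1.   ] F [-0.5  0.2 -2.3] op 0.641 j [ -1.  33. 105.  -0.  42. -91.]
498,106,19,0 -> [ 1.2  1.  71.7] wz -0.0
```

View pics/s4c.png

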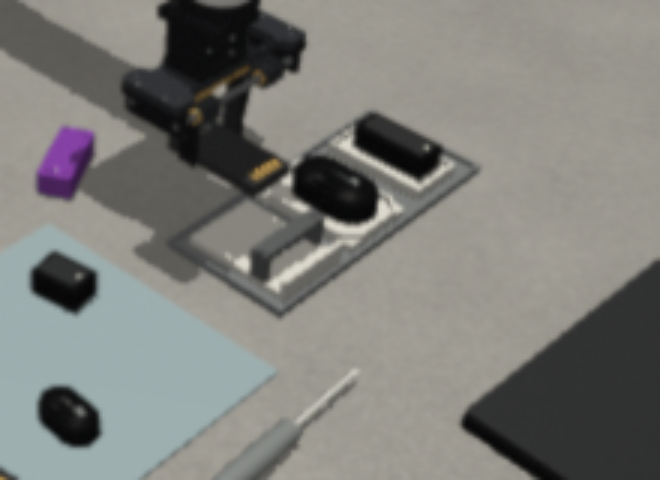

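The mouse (crop (335,188)) and adapter (398,145) are in their pockets, and the battery is level in front of the dock's bar. Lower it.

```bash
python3 -m jog '[[[0,1,20],[0,0,0],1],[[0,1,45],[0,0,0],1],[[0,1,62],[0,0,0],1],[[0,1,71],[0,0,0],1],[[0,1,71],[0,0,0],1],[[0,1,71],[0,0,0],1],[[0,1,71],[0,0,0],1]]';python3 p.py 557.5,106,19,0;python3 -c "
from h import *
a=cap('scene','s5.png')
cv2.imwrite('pics/s5c.png',cv2.resize(a[150:250,290:430,::-1],None,fx=5,fy=5))"
```

```text
time_s: 18.6
position: [0.4998, 0.1064, 0.0211]
tcp_rot: [[-1.0, -0.0, 0.002], [-0.0, 1.0, -0.0], [-0.002, -0.0, -1.0]]
force: [0.8, -0.3, -2.9]
opening: 0.64
t 18.6 pos [499.8 106.4  21.1] yaw 0.01 z [ 0.002 -0.    -1.   ] F [ 0.8 -0.3 -2.9] op 0.64 j [ -1.  41. 107.  -0.  32. -91.]
557.5,106,19,0 -> [-57.7  -0.4   2.2] wz 0.01
```

View pics/s5c.png

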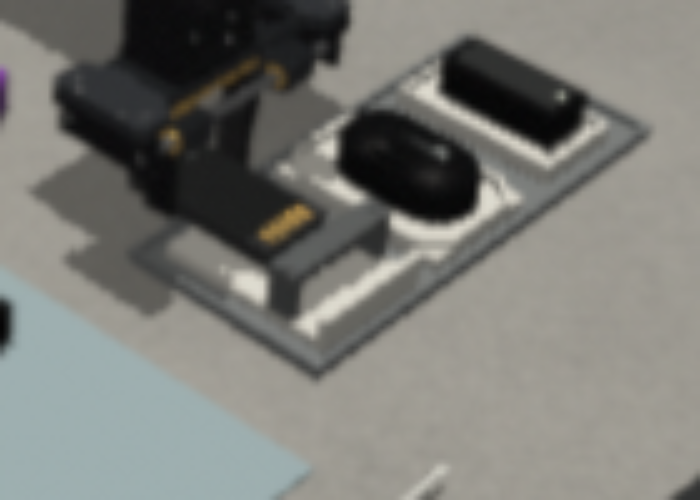

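The battery's contact end (crop (290,225)) is just before the bar opening, central between the posts and low enough. Slide in.

```bash
python3 -m jog '[[[-8,0,2],[0,0,0],1],[[-16,0,2],[0,0,0],1],[[-24,0,2],[0,0,0],1],[[-32,0,2],[0,0,0],1],[[-40,0,2],[0,0,0],1],[[-47,0,2],[0,0,0],1],[[-51,0,2],[0,0,0],1],[[-54,0,2],[0,0,0],1],[[-54,0,2],[0,0,0],1],[[-54,0,2],[0,0,0],1]]';python3 p.py 557.5,106,16,0
```

```text
time_s: 19.48
position: [0.5524, 0.1068, 0.0183]
tcp_rot: [[-1.0, -0.001, -0.001], [-0.001, 1.0, -0.0], [0.001, -0.0, -1.0]]
force: [-0.4, -0.1, -1.2]
opening: 0.636
t 19.48 pos [552.4 106.8  18.3] yaw 0.04 z [-0.001 -0.    -1.   ] F [-0.4 -0.1 -1.2] op 0.636 j [ -0.  43.  99.  -0.  38. -90.]
557.5,106,16,0 -> [-5.1 -0.8  2.3] wz 0.04
```

```bash
python3 -m jog '[[[-1,0,1],[0,0,0],1],[[-2,0,2],[0,0,0],1],[[-3,0,2],[0,0,0],1],[[-4,0,2],[0,0,0],1],[[-5,0,2],[0,0,0],1],[[-6,0,2],[0,0,0],1],[[-6,0,2],[0,0,0],1],[[-6,0,2],[0,0,0],1]]';python3 p.py 557.5,106,16,0
```

```text
time_s: 20.15
position: [0.5564, 0.1069, 0.0161]
tcp_rot: [[-1.0, -0.001, -0.005], [-0.001, 1.0, 0.0], [0.005, 0.0, -1.0]]
force: [-4.3, -0.6, -0.2]
opening: 0.638
t 20.15 pos [556.4 106.9  16.1] yaw 0.03 z [-0.005  0.    -1.   ] F [-4.3 -0.6 -0.2] op 0.638 j [ -0.  44.  98.   0.  38. -90.]
557.5,106,16,0 -> [-1.1 -0.9  0.1] wz 0.03
```

```bash
python3 -m jog '[[[-1.5,0,0.3],[0,0,0],1],[[-3,0,0.3],[0,0,0],1],[[-3,0,0.3],[0,0,0],1],[[-3,0,0.3],[0,0,0],1]]';python3 p.py
```

```text
time_s: 20.48
position: [0.5565, 0.1069, 0.0158]
tcp_rot: [[-1.0, -0.001, -0.011], [-0.001, 1.0, 0.0], [0.011, 0.0, -1.0]]
force: [-10.0, -0.4, 3.8]
opening: 0.641
t 20.48 pos [556.5 106.9  15.8] yaw 0.03 z [-0.011  0.    -1.   ] F [-10.   -0.4   3.8] op 0.641 j [ -0.  44.  98.  -0.  39. -90.]
```

Position is unchanged while force rises to 10 N, so the battery is against the stop. Release, rise and move clear.

```bash
python3 -m jog '[[[2.5,0,0],[0,0,0],1],[[2.5,0,0],[0,0,0],0.2],[[2.5,0,0],[0,0,0],0.2],[[2.5,0,0],[0,0,0],0.2],[[2.5,0,0],[0,0,0],0.2],[[2.5,0,-30],[0,0,0],0.2],[[2.5,0,-65],[0,0,0],0.2],[[2.5,0,-105],[0,0,0],0.2],[[2.5,0,-140],[0,0,0],0],[[2.5,0,-140],[0,0,0],0]]';python3 p.py 470,-250,170,0
```

```text
time_s: 21.32
position: [0.5653, 0.1069, 0.1637]
tcp_rot: [[-1.0, -0.001, 0.017], [-0.001, 1.0, -0.0], [-0.017, -0.0, -1.0]]
force: [0.7, 0.6, -0.6]
opening: 0.882
t 21.32 pos [565.3 106.9 163.7] yaw 0.06 z [ 0.017 -0.    -1.   ] F [ 0.7  0.6 -0.6] op 0.882 j [ -0.  30.  93.  -0.  55. -90.]
470,-250,170,0 -> [  95.5 -356.8   -7.9] wz 0.06
```

```bash
python3 -m jog '[[[8,-36,-10],[0,0,0],0],[[16,-72,-10],[0,0,0],0],[[26,-108,-10],[0,0,0],0],[[36,-144,-10],[0,0,0],0],[[46,-180,-10],[0,0,0],0],[[56,-216,-10],[0,0,0],0],[[66,-252,-10],[0,0,0],0],[[76,-288,-10],[0,0,0],0],[[86,-324,-10],[0,0,0],0],[[95,-356,-10],[0,0,0],0],[[95,-356,-10],[0,0,0],0],[[95,-356,-10],[0,0,0],0]]'
python3 - <<'E'
from h import *
np.set_printoptions(precision=1,suppress=True)
im=cap('top','t5.png'); sc=cap('scene','s6.png')
A=cv2.resize(im[140:235,110:260,::-1],(600,380)); B=cv2.resize(sc[150:230,290:430,::-1],(600,343)); cv2.imwrite('pics/f.png',cv2.resize(np.vstack([A,B]),(480,578)))
v=im.max(2)
for n,x0,x1,z in(('ad',128,157,.027),('mou',162,197,.029),('bat',202,232,.020)):
    m=((v[165:215,x0:x1]<115)*255).astype(np.uint8)
    cs,_=cv2.findContours(m,cv2.RETR_EXTERNAL,cv2.CHAIN_APPROX_NONE)
    k=max(cs,key=cv2.contourArea); P=onz('top',k.reshape(-1,2)+[x0,165],z)[:,:2]*1000; print(n,np.array(cv2.minAreaRect(P.astype(np.float32))[0]),cv2.minAreaRect(P.astype(np.float32))[1:])
E
```

```text
time_s: 22.32
position: [0.4646, -0.2515, 0.1661]
tcp_rot: [[-1.0, 0.003, 0.001], [0.003, 1.0, -0.001], [-0.001, -0.001, -1.0]]
force: [-0.2, 0.4, -0.3]
opening: 0.999
ad [582.6 325.3] ((95.36138153076172, 45.30144119262695), 2.059237003326416)
mou [580.  215.4] ((97.32560729980469, 59.60265350341797), 1.2807940244674683)
bat [577.4 102.3] ((67.50043487548828, 90.32233428955078), 6.454103946685791)
```

View pics/f.png

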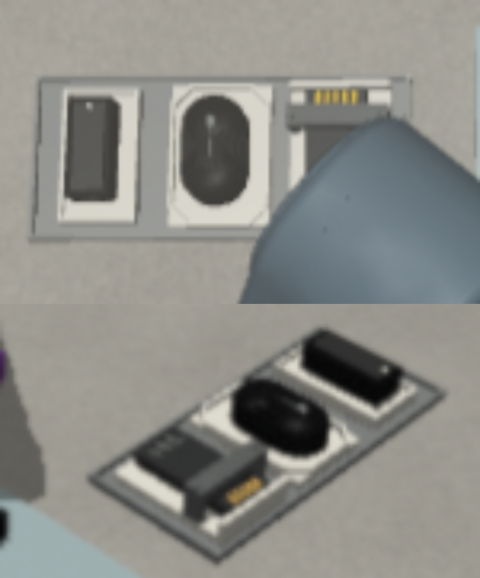

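The final picture shows the adapter and mouse in their pockets. The battery is under the bar, its contacts up against the stop. Handing in.

```bash
python3 -c "
from rig import bot
print(bot.hand_in())"
```

```text
the job is handed in; nothing more can be done
None
```

I placed the long adapter and the full-size mouse in their pockets and slid the long battery under the dock's bar until it met the stop. I handed the job in at about 22 s of the 86 s allowed, with the gripper open and clear; no verdict is reported.

- **Adapter:** the last picture puts it about 3 mm from the pocket centre both ways and about 2° off lengthwise. Its outline measured 45 mm wide instead of 40, probably shadow, so its y is the less certain figure.
- **Mouse:** it measured about 1 mm from centre, wheel up, and about 1° off lengthwise.
- **Battery:** in the last push the arm stopped moving while the force rose to 10 N, so it is against the stop. From the arm's pose it sits about 1 mm from home in x and in y. The final top-camera outline was no use because the arm covered part of the dock. The scene view shows it flat under the bar, with the contacts at the stop.
- **Look-alikes and screwdriver:** I did not re-measure them at the end. The gripper was kept clear of them, and the later pictures showed no visible movement in those in view.

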